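# Close up the jar lane with its size slide

### The job

Three jars stand loosely spaced in the jar lane. Use the lane's size slide to push the row of jars, upright, into the capping hood and up against the end stop hidden inside it, whose place you must feel: when the row meets it, press it snug for a moment with a light but definite push (some 10 N more than it took to slide), then let go and leave slide and jars closed up there. It is glass: never press it harder than 25 N, do not touch the jars with the robot, and leave the scale, the bowl and the spare jar alone.

Things in the scene. Friction and masses are not known exactly. Their poses are not given: they have to be found in the camera images.
- lane: Metal jar lane fixed on the table, 100 mm wide, 520 mm long along its y axis (-310 to +210 mm), floor 8 mm high, guide rails 67 mm apart, tops 52 mm high. A steel hood, 106 mm wide, 130 mm high (a pipe on it reaches 178), covers it from y = 85 mm on. Origin at table level on the centre line. The hidden stop's face across the lane is somewhere between y = 100 and 170 mm, different each time.
- slide: Size slide: dark metal carriage (foot 64 x 90 mm), moving only along the lane's y, pushed towards +y; it drags with about 4 N, the jars with some 3 to 6 N more; stays where left. Its own travel is longer than needed: the closed-up jars at the stop end its way. Origin at table level under the middle of its pushing face (+y side, a white pad 23 to 57 mm high); axes as the lane's.
- slide_grip (a point): Point to grip: the middle of the slide's upright black grip, 108 mm above the table and 45 mm behind (-y of) the pushing face. The grip is 22 mm thick across the lane (x), 60 mm long along it (y), from 75 to 130 mm high.
- slide_face (a point): Middle of the slide's pushing face, 50 mm above the table. With the three jars closed up it lies 160 mm behind (-y of) the middle of jar_a, and 192 mm behind the stop's face.
- jar_a: Jar in the lane nearest the hood. Closed glass jar with a plain metal cap, 64 mm diameter, 100 mm tall, 0.11 to 0.17 kg; origin at the centre of its underside, z up.
- jar_b: Middle jar in the lane. Closed glass jar with a plain metal cap, 64 mm diameter, 100 mm tall, 0.11 to 0.17 kg; origin at the centre of its underside, z up.
- jar_c: Jar in the lane nearest the slide. Closed glass jar with a plain metal cap, 64 mm diameter, 100 mm tall, 0.11 to 0.17 kg; origin at the centre of its underside, z up.
- scale: Bystander: white bench scale with a steel pan, 150 x 190 mm, 40 mm high, loose; origin at the centre of its underside.
- bowl: Bystander: white bowl, 150 mm across, 70 mm high, loose; origin at the centre of its underside.
- spare_jar: Bystander: a loose jar like the others, standing outside the lane. Closed glass jar with a plain metal cap, 64 mm diameter, 100 mm tall, 0.11 to 0.17 kg; origin at the centre of its underside, z up.
Mind the look-alikes: they are no part of the job. Leave any black or brown look-alike of the jar_b alone. Leave any black or brown look-alike of the jar_a alone.

How it is judged:
By the outcome, as a careful person would: the job done as asked, in the order asked, and still so for the second after the job is handed in, with the robot touching nothing.
It also fails if it takes over 53 s, if anything falls off the work surface, if the arm or the gripper's body presses on something with over 40 N, if the wrist force passes 120 N, or if a joint passes its speed limit or range.

### The arm

A 7-joint arm with a two-finger parallel gripper is mounted at the origin on the work surface. World frame = base frame: x ahead of the robot, y to its left, z up, the work surface at z = 0. Lengths are in m, angles in degrees, forces in N, time in s.
With the tool pointing down it reaches from about 0.425 to 0.875 m from the base axis. Payload 4.7 kg.
Tool frame: the origin (TCP) lies at the very end of the fingers, on their centre line; the grasp point (between the pads) lies 19 mm behind it; z points along the fingers, y is the line along which they close (so a half turn about z gives the same grasp; the last joint's range is limited). The gripper opens to 87 mm and grips with 3 to 60 N. Pads are 19 mm wide; open, the fingers measure 117 mm over their backs; the gripper's body (75 mm by 190 mm) begins 51 mm behind the grasp point.
Start: joints at [-75.281, 18.392, -4.016, 83.108, 1.295, 78.541, -3.26], TCP at [0.156, 0.631, 0.223] pointing down, gripper open.
Joint ranges: [-163.93, 163.93], [-17.29, 119.83], [-79.2, 71.16], [3.27, 140.29], [-89.18, 269.18], [5.43, 117.66], [-154.24, 154.24]. Speed limits (degrees/s): [147.25, 147.25, 180, 180, 180, 180, 180].

### API

Orientations are given as [roll, pitch, yaw] about the fixed x, y, z axes, in that order (R = Rz(yaw) Ry(pitch) Rx(roll)).
In Python, from cell import get_obs, cams, ticket, finder gives the robot as it stands.
- The arm moves only by the shell command python3 -m creep 'ROWS' [FORCE]. ROWS is text: rows parted by semicolons, each of 5 numbers parted by spaces: the shift along the world's x, y, z in m, then the turn about the world's z in degrees, then the finger opening in m, from 0 to 0.087. A call has 1 to 8 rows; each row shifts and turns the commanded pose from where the row before left it; what a row does not reach is not made up. A row lasts 1/8 s, in which the tool goes at most 62.5 mm and 10.7 degrees, less where a joint would pass 70% of its speed; a pose out of reach is approached as far as the arm can. A call with a gripper value outside its range is refused whole. The fingers move at their own pace and stop on an object; FORCE is the grip in N (left out, the last holds). Time passes only in rows, so rows that do not move let the fingers close. It gives the time, the measured TCP pose, the force, the opening and the grip force at its end, in the units of the state.
- get_obs(): the state, without advancing time (a new reading comes with each control period).
- cams.read_camera(name): name is "side" or "top"; returns the picture (400x640x3 uint8, red, green, blue); there is no depth.
- cams.calibration(name): a dict with "fx", "fy", "cx", "cy" (pixels), "extrinsics" (4x4, takes a point from world to camera coordinates). Camera axes: x right, y down, z forward; pixel columns grow to the right and rows downward; lengths in m; the calibration is good to about 2 mm. A picture is of the moment at which its call begins. calibration takes no time and is no camera call.
- ticket.sign_off(): hands the job in; it is judged then, once.
Trained networks look in the newest picture that a camera, given by its name, has taken for a name from the list of things; names that differ only in an ending like _2 or _b are one class to them, and where a whole thing is asked for, a point or a joint stands for the part that bears it (a point fixed in the world has none). Each returns a list of dicts, best first, with "p" (0 to 1); they miss things now and then, are a little off and sometimes report something else, mostly with a low value. They report only what shows in the picture. A call takes as long as a camera call. They do not tell look-alikes from the thing itself.
- finder.masks_of(name, camera): "mask" (400x640 bool, what is visible of it) and "xy" ([column, row] in pixels, amid what is visible of it).
- finder.tip_of(name, camera): "xy" ([column, row] in pixels: a listed point, or the origin of a listed thing).
The state is a dict: "time_s": time; "qpos": joint angles; "joint_velocities": joint speeds; "effort": joint torques, N m; "tool_pos": TCP position; "tool_rot": TCP orientation; "force": force on the tool from outside, world axes, zero at the start; "wrist_torque": the same for the moment, N m; "grip_width": finger opening in m; "grasp_force": force on a finger pad.
Only numpy, scipy, OpenCV 4.12 (cv2) and the standard library are available. Lean on these libraries where they do the work, as an engineer would, in place of code of your own. Each camera call takes 0.05 s, during which the arm holds its last target. There are 200 camera calls.

## Working session

There is one attempt and no reset: what is moved stays moved. The work goes in short steps, Python scripts to look and compute and a shell command to move; the robot and the scene stay as the last step left them, time stands still between calls to the robot, and variables do not carry over. Pictures are saved under pics/ and viewed, at most 10 in all, crops included, and the job is handed in when it is done.

```bash
ls; mkdir -p pics; cat > h.py <<'E'
import numpy as np, cv2
from cell import get_obs, cams, ticket, finder
def ray(c,px):
    k=cams.calibration(c);E=np.array(k["extrinsics"]);R,t=E[:3,:3],E[:3,3]
    d=R.T@np.array([(px[0]-k["cx"])/k["fx"],(px[1]-k["cy"])/k["fy"],1]);return -R.T@t,d
def at_z(c,px,z):
    o,d=ray(c,px);return o+d*(z-o[2])/d[2]
def proj(c,p):
    k=cams.calibration(c);E=np.array(k["extrinsics"]);q=E[:3,:3]@np.array(p)+E[:3,3]
    return np.array([k["fx"]*q[0]/q[2]+k["cx"],k["fy"]*q[1]/q[2]+k["cy"]])
def tri(p1,p2):
    A=np.zeros((3,3));b=np.zeros(3)
    for c,p in(("top",p1),("side",p2)):
        o,d=ray(c,p);d/=np.linalg.norm(d);M=np.eye(3)-np.outer(d,d);A+=M;b+=M@o
    return np.linalg.solve(A,b)
E
python3 - <<'E'
from h import *
np.set_printoptions(precision=3,suppress=True)
for c in("top","side"):
    im=cams.read_camera(c);cv2.imwrite(f"pics/{c}0.png",im[:,:,::-1])
    o,_=ray(c,(0,0));print(c,"cam at",o)
    for n,z in(("slide_grip",.108),("slide_face",.05),("slide",0),("lane",0),("jar_a",0),("scale",0),("bowl",0)):
        for r in finder.tip_of(n,c)[:5]:print(c,n,round(r["p"],2),np.round(r["xy"]),at_z(c,r["xy"],z))
o=get_obs();print(o["time_s"],o["tool_pos"],o["tool_rot"],o["force"],o["grip_width"])
E
```

```text
pics
top cam at [0.355 0.096 1.111]
top slide_grip 0.93 [412. 174.] [ 0.573 -0.124  0.108]
top slide_grip 0.66 [300. 283.] [0.325 0.133 0.108]
top slide_grip 0.17 [321. 216.] [0.474 0.087 0.108]
top slide_face 0.79 [388. 182.] [ 0.567 -0.077  0.05 ]
top slide 0.8 [384. 191.] [ 0.552 -0.075  0.   ]
top lane 0.94 [322. 214.] [0.492 0.083 0.   ]
top jar_a 0.88 [208. 234.] [0.441 0.368 0.   ]
top jar_a 0.87 [367. 200.] [ 0.53  -0.031  0.   ]
top jar_a 0.65 [254. 302.] [0.276 0.248 0.   ]
top jar_a 0.65 [213. 285.] [0.316 0.35  0.   ]
top jar_a 0.61 [303. 224.] [0.468 0.13  0.   ]
top scale 0.65 [265. 161.] [0.628 0.229 0.   ]
top bowl 0.92 [352. 131.] [0.711 0.007 0.   ]
top bowl 0.26 [367. 198.] [ 0.534 -0.032  0.   ]
side cam at [ 0.134 -0.523  0.862]
side slide_grip 0.63 [392. 242.] [ 0.571 -0.129  0.108]
side slide 0.6 [373. 256.] [ 0.561 -0.081  0.   ]
side lane 0.84 [314. 226.] [0.483 0.087 0.   ]
side jar_a 0.97 [221. 221.] [0.273 0.245 0.   ]
side jar_a 0.91 [325. 232.] [0.499 0.055 0.   ]
side jar_a 0.87 [302. 344.] [ 0.287 -0.186  0.   ]
side jar_a 0.74 [227. 188.] [0.336 0.356 0.   ]
side jar_a 0.58 [305. 218.] [0.479 0.128 0.   ]
side scale 0.87 [329. 179.] [0.622 0.225 0.   ]
side bowl 0.94 [397. 215.] [ 0.704 -0.005  0.   ]
0.8 [0.156 0.631 0.223] [179.991   0.003 166.088] [-0.369 -0.969  0.862] 0.08705741391239931
```

View pics/top0.png

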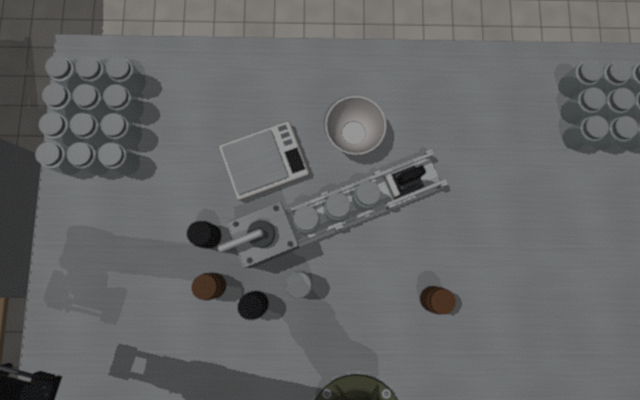

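View pics/side0.png

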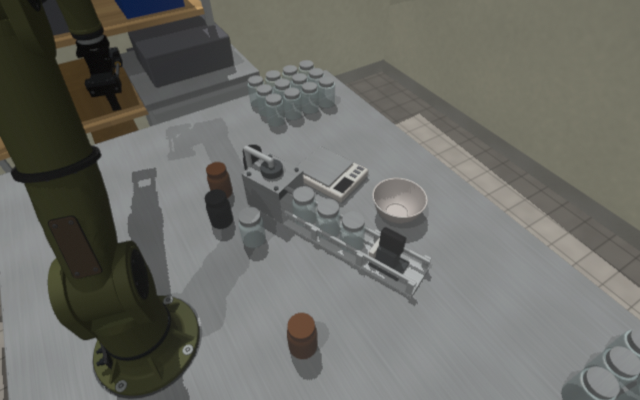

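The pictures agree. The lane runs from its open end at top (438,165) to the hood at (262,235), with jars at (368,193), (338,205) and (306,217). The slide's black grip is at top (410,178) and side (392,243).

Things that could be taken for the grip or jars:
- **Black caps:** top (204,234) and (252,304).
- **Brown ones:** top (208,286) and (438,299).
- **Spare jar:** top (298,284), clear glass and outside the lane.
- **Finder's second grip hit:** (300,283), which is that spare jar.

I choose the grip at (411,176), which sits on the slide in the lane, and check it in a crop.

```bash
python3 - <<'E'
from h import *
np.set_printoptions(precision=4,suppress=True)
T=cams.read_camera("top");S=cams.read_camera("side")
a=cv2.resize(T[130:270,230:460],None,fx=3.4,fy=3.4,interpolation=cv2.INTER_CUBIC)
cv2.imwrite("pics/crop1.png",a[:,:,::-1])
t=finder.tip_of("slide_grip","top")[0]["xy"];s=finder.tip_of("slide_grip","side")[0]["xy"]
print("grip tri",tri(t,s),at_z("top",t,.108),at_z("side",s,.108))
for c in("top","side"):
    m=finder.masks_of("lane",c)[0]["mask"];ys,xs=np.nonzero(m);print(c,"lane mask",m.sum(),xs.min(),xs.max(),ys.min(),ys.max())
    if c=="top": print(cv2.minAreaRect(np.c_[xs,ys].astype(np.float32)))
for n in("jar_a",):
  for c in("top","side"):
    for r in finder.masks_of(n,c)[:7]:print(c,n,round(r["p"],2),np.round(r["xy"],1),at_z(c,r["xy"],.1 if c=="top" else .05))
# dark grip blob in top
h=T.max(axis=2)<38;w=np.zeros_like(h);w[155:200,385:432]=1
ys,xs=np.nonzero(h&w);r=cv2.minAreaRect(np.c_[xs,ys].astype(np.float32));print("dark",len(xs),r)
for q in cv2.boxPoints(r):print(q,at_z("top",q,.13))
E
```

```text
grip tri [ 0.5815 -0.1228  0.097 ] [ 0.5808 -0.1213  0.108 ] [ 0.5732 -0.128   0.108 ]
top lane mask 7292 218 445 150 267
((328.5213317871094, 208.30149841308594), (50.72533416748047, 236.13406372070312), 67.52056884765625)
side lane mask 7639 242 430 145 297
top jar_a 0.87 [334.8 206.2] [0.4986 0.055  0.1   ]
top jar_a 0.84 [207.1 279.8] [0.3305 0.3403 0.1   ]
top jar_a 0.69 [203.3 233.3] [0.4343 0.3537 0.1   ]
top jar_a 0.68 [304.4 220. ] [0.4661 0.1246 0.1   ]
top jar_a 0.65 [249.1 306.6] [0.2724 0.2449 0.1   ]
top jar_a 0.56 [367.3 197.9] [ 0.5185 -0.0203  0.1   ]
top jar_a 0.56 [317.9 219.3] [0.468  0.0937 0.1   ]
side jar_a 0.96 [219.7 174.4] [0.3296 0.3711 0.05  ]
side jar_a 0.94 [352.4 225.9] [ 0.5494 -0.0013  0.05  ]
side jar_a 0.9 [303.7 202.4] [0.4837 0.1396 0.05  ]
side jar_a 0.9 [329.  214.8] [0.5184 0.0639 0.05  ]
side jar_a 0.84 [217.5 208.2] [0.2731 0.2474 0.05  ]
side jar_a 0.69 [257.  145.3] [0.4826 0.4345 0.05  ]
side jar_a 0.61 [301.6 332.9] [ 0.2899 -0.1835  0.05  ]
dark 471 ((410.87591552734375, 179.40875244140625), (21.871553421020508, 31.098617553710938), 70.01689147949219)
[392.5256 174.4453] [ 0.5679 -0.0747  0.13  ]
[421.7518 163.8175] [ 0.5933 -0.142   0.13  ]
[429.2263 184.3723] [ 0.5457 -0.1576  0.13  ]
[400. 195.] [ 0.5208 -0.0907  0.13  ]
```

View pics/crop1.png

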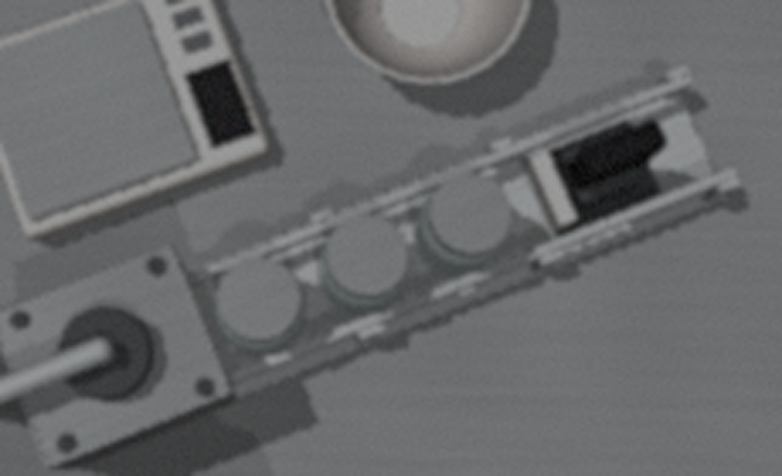

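The crop confirms the choice. The grip's top is at crop (615,155), full-frame (411,175.5), standing in the slide behind its white pad. Jar caps are at crop (259,299), (366,255) and (468,213), and the upper rail runs from (205,268) to (685,75). Next I get the lane's direction.

```bash
python3 - <<'E'
from h import *
np.set_printoptions(precision=4,suppress=True)
f=lambda u,v:(230+(u+.5)/3.4-.5,130+(v+.5)/3.4-.5)
def line(n,A,B,z):
    p,q=at_z("top",f(*A),z),at_z("top",f(*B),z);d=p-q;print(n,p[:2],q[:2],np.degrees(np.arctan2(d[1],d[0])),np.linalg.norm(d))
line("rail u",(205,268),(685,75),.052);line("rail l",(535,262),(735,180),.052)
line("caps",(259,299),(468,213),.1)
line("hood front (x)",(228,398),(170,250),.13);line("hood side",(50,465),(228,398),.13)
g=at_z("top",f(615,155),.13);print("grip",g)
for z in(.075,.13):print("side px of grip",z,proj("side",[*g[:2],z]))
E
```

```text
rail u [0.4991 0.1611] [ 0.6431 -0.1851] 112.58796350919881 0.3750052269421473
rail l [ 0.505  -0.0733] [ 0.5656 -0.2187] 112.63107808083569 0.15749040825038083
caps [0.4717 0.1214] [ 0.5317 -0.0204] 112.91068509490475 0.1539923647911791
hood front (x) [0.4036 0.14  ] [0.5002 0.1795] -157.7816549881287 0.10433970213893466
hood side [0.3602 0.2535] [0.4036 0.14  ] 110.93079808081411 0.12149187424251684
grip [ 0.5665 -0.1157  0.13  ]
side px of grip 0.075 [385.7844 247.3766]
side px of grip 0.13 [388.4144 233.3173]
```

```bash
python3 -m creep '0.05 -0.03 0.01 0 0.087; 0.05 -0.035 0.01 0 0.087; 0.05 -0.035 0.01 -8 0.087; 0.05 -0.035 0 -8 0.087; 0.045 -0.04 0 -8 0.087; 0.04 -0.045 0 -8 0.087; 0.035 -0.05 0 -8 0.087; 0.03 -0.05 0 -8 0.087'
```

```text
time_s: 2.2
tool_pos: [0.5076, 0.309, 0.2527]
tool_rot: [180.0, 0.0, 117.8]
force: [-0.1, 0.4, 0.1]
grip_width: 0.0866
grasp_force: 0.0
```

```bash
python3 -m creep '0.008 -0.054 0 -5.6 0.087; 0.008 -0.054 0 0 0.087; 0.008 -0.054 0 0 0.087; 0.008 -0.054 0 0 0.087; 0.008 -0.054 0 0 0.087; 0.008 -0.054 0 0 0.087; 0.008 -0.054 0 0 0.087; 0.008 -0.052 0 0 0.087'
python3 -m creep '0 0 -0.03 0 0.087; 0 0 -0.03 0 0.087; 0 0 -0.03 0 0.087; 0 0 0 0 0.087'
python3 - <<'E'
from h import *
T=cams.read_camera("top");S=cams.read_camera("side")
a=cv2.resize(T[120:230,330:480],None,fx=4,fy=4,interpolation=cv2.INTER_CUBIC)
b=cv2.resize(S[150:310,300:470],None,fx=2.75,fy=2.75,interpolation=cv2.INTER_CUBIC)[:440]
im=np.zeros((440,800,3),np.uint8);w=min(800-330,b.shape[1])
a=cv2.resize(a,(330,242));im[:242,:330]=a;im[:b.shape[0],330:330+w]=b[:,:w]
cv2.imwrite("pics/hover.png",im[:,:,::-1])
E
```

```text
time_s: 3.2
tool_pos: [0.5704, -0.1208, 0.253]
tool_rot: [179.9, 0.0, 112.5]
force: [0.1, 0.1, -0.1]
grip_width: 0.0866
grasp_force: 0.0
time_s: 3.7
tool_pos: [0.5686, -0.1186, 0.1605]
tool_rot: [-179.8, -0.1, 112.5]
force: [-0.3, -0.2, 0.0]
grip_width: 0.0871
grasp_force: 0.0
```

View pics/hover.png

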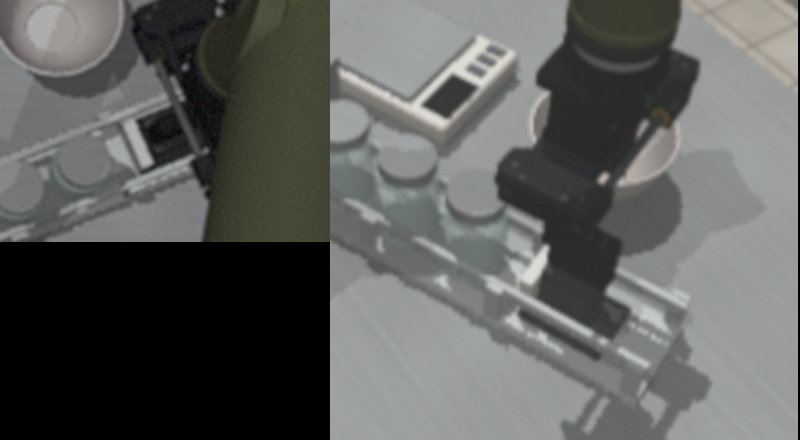

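The hover picture shows the gripper above the grip, with the grip's top at about (585,240) in the right panel and jar_c clear to its left. The fingers straddle the grip across the lane, so I descend.

```bash
python3 -m creep '0 0 -0.015 0 0.087; 0 0 -0.015 0 0.087; 0 0 -0.015 0 0.087; 0 0 -0.015 0 0.087; 0 0 -0.012 0 0.087; 0 0 0 0 0.087'
python3 -m creep '0 0 0 0 0.04; 0 0 0 0 0.04;0 0 0 0 0.03;0 0 0 0 0.026' 15
```

```text
time_s: 4.55
tool_pos: [0.5694, -0.1189, 0.0893]
tool_rot: [-179.9, -0.0, 112.5]
force: [0.0, -0.8, 0.2]
grip_width: 0.087
grasp_force: 0.0
time_s: 5.05
tool_pos: [0.5704, -0.119, 0.0908]
tool_rot: [180.0, 0.0, 112.5]
force: [-0.6, 1.1, 0.3]
grip_width: 0.0549
grasp_force: 0.0
```

```bash
python3 -m creep '0 0 0 0 0.025; 0 0 0 0 0.022;0 0 0 0 0.02;0 0 0 0 0.015' 15
python3 -m creep '0 0 0 0 0.01; 0 0 0 0 0.005;0 0 0 0 0' 20
```

```text
time_s: 5.55
tool_pos: [0.5731, -0.1179, 0.0907]
tool_rot: [179.7, 0.1, 112.6]
force: [8.1, 0.8, -5.6]
grip_width: 0.0218
grasp_force: 15.0
time_s: 5.92
tool_pos: [0.5731, -0.1179, 0.0906]
tool_rot: [179.7, 0.1, 112.6]
force: [7.6, 1.7, -6.4]
grip_width: 0.0218
grasp_force: 20.0
```

Gripped, width 21.8 mm. Next I ease off the sideways load by shifting towards lane +x.

```bash
python3 -m creep '0.0028 0.0012 0 0 0.01; 0 0 0 0 0.01' 25
```

```text
time_s: 6.18
tool_pos: [0.5731, -0.1179, 0.0906]
tool_rot: [-180.0, -0.0, 112.5]
force: [-0.1, 0.3, 0.3]
grip_width: 0.0219
grasp_force: 25.0
```

The loads are zero. I push along the lane, u = (-0.383, 0.924), first through stretches that must be free: the stop needs at least about 80 mm of travel.

```bash
python3 -m creep '-0.0008 0.0018 0 0 0.01; -0.0015 0.0037 0 0 0.01; -0.0015 0.0037 0 0 0.01; -0.0015 0.0037 0 0 0.01; -0.0015 0.0037 0 0 0.01; -0.0015 0.0037 0 0 0.01; -0.0015 0.0037 0 0 0.01; -0.0015 0.0037 0 0 0.01' 30
```

```text
time_s: 7.18
tool_pos: [0.5615, -0.0901, 0.0906]
tool_rot: [-180.0, 0.0, 112.5]
force: [2.6, -4.2, -2.0]
grip_width: 0.0219
grasp_force: 30.0
```

```bash
python3 -m creep '-0.0015 0.0037 0 0 0.01; -0.0015 0.0037 0 0 0.01; -0.0015 0.0037 0 0 0.01; -0.0015 0.0037 0 0 0.01; -0.0015 0.0037 0 0 0.01; -0.0015 0.0037 0 0 0.01; -0.0008 0.0018 0 0 0.01; -0.0008 0.0018 0 0 0.01'
cat > g.py <<'E'
import sys
from cell import get_obs
o=get_obs();f=o["force"];F=.3827*f[0]-.9239*f[1];p=o["tool_pos"]
print("push",round(float(F),1),"u",round(float(-.3827*p[0]+.9239*p[1]),4))
sys.exit(F>float(sys.argv[1]))
E
python3 g.py 13
```

```text
time_s: 8.18
tool_pos: [0.5511, -0.065, 0.0906]
tool_rot: [-180.0, 0.1, 112.5]
force: [2.6, -5.4, -0.9]
grip_width: 0.0217
grasp_force: 30.0
push 5.9 u -0.271False
```

```bash
python3 -m creep '-0.0008 0.0018 0 0 0.01; -0.0008 0.0018 0 0 0.01; -0.0008 0.0018 0 0 0.01; -0.0008 0.0018 0 0 0.01; -0.0008 0.0018 0 0 0.01'|grep force: && python3 g.py 13 && python3 -m creep '-0.0004 0.0009 0 0 0.01; -0.0004 0.0009 0 0 0.01; -0.0004 0.0009 0 0 0.01; -0.0004 0.0009 0 0 0.01'|grep force: && python3 g.py 13 && python3 -m creep '-0.0004 0.0009 0 0 0.01; -0.0004 0.0009 0 0 0.01; -0.0004 0.0009 0 0 0.01'|grep force: ; python3 g.py 13; python3 -c "from cell import get_obs;print(get_obs()['time_s'])"
```

```text
force: [4.2, -5.2, -3.3]
grasp_force: 30.0
push 6.4 u -0.2615
push 6.4 u -0.2615
8.8False
False
```

```bash
sed -i 's/sys.exit(.*/sys.exit(int(F>float(sys.argv[1])))/' g.py
python3 -m creep '-0.0004 0.0009 0 0 0.01; -0.0004 0.0009 0 0 0.01; -0.0004 0.0009 0 0 0.01; -0.0004 0.0009 0 0 0.01'|grep ^force: && python3 g.py 13 && python3 -m creep '-0.0004 0.0009 0 0 0.01; -0.0004 0.0009 0 0 0.01; -0.0004 0.0009 0 0 0.01; -0.0004 0.0009 0 0 0.01'|grep ^force: && python3 g.py 13 && python3 -m creep '-0.0004 0.0009 0 0 0.01; -0.0004 0.0009 0 0 0.01; -0.0004 0.0009 0 0 0.01; -0.0004 0.0009 0 0 0.01'|grep ^force: && python3 g.py 13
```

```text
force: [4.5, -5.8, -2.4]
push 7.1 u -0.2575
force: [4.6, -5.5, -3.3]
push 6.8 u -0.2535
force: [4.6, -6.4, -4.0]
push 7.7 u -0.2501
```

```bash
python3 - <<'E'
from h import *
S=cams.read_camera("top");b=cv2.resize(S[130:270,230:430],None,fx=3.4,fy=3.4,interpolation=cv2.INTER_CUBIC)
cv2.imwrite("pics/mid.png",b[:,:,::-1])
E
```

```text
(no output)
```

View pics/mid.png

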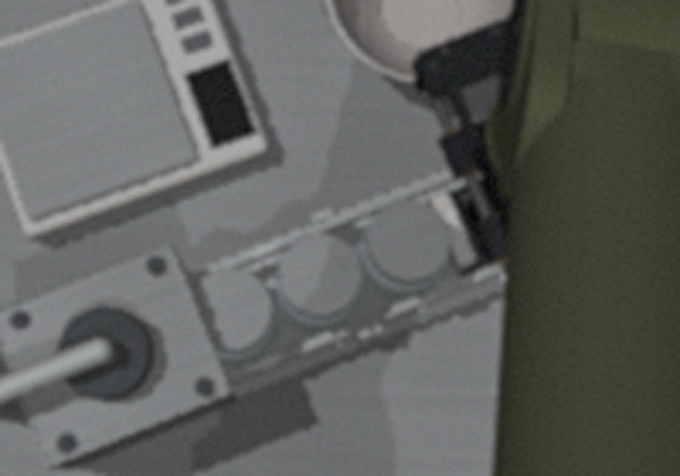

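The picture shows the row closed up and upright at crop (240,313), (318,275) and (405,240), with jar_a entering the hood. Sliding takes about 7 N. I continue at 8 mm/s and check the force every 4 mm.

```bash
python3 -m creep '-0.0004 0.0009 0 0 0.01; -0.0004 0.0009 0 0 0.01; -0.0004 0.0009 0 0 0.01; -0.0004 0.0009 0 0 0.01'|grep ^force: && python3 g.py 11 && python3 -m creep '-0.0004 0.0009 0 0 0.01; -0.0004 0.0009 0 0 0.01; -0.0004 0.0009 0 0 0.01; -0.0004 0.0009 0 0 0.01'|grep ^force: && python3 g.py 11 && python3 -m creep '-0.0004 0.0009 0 0 0.01; -0.0004 0.0009 0 0 0.01; -0.0004 0.0009 0 0 0.01; -0.0004 0.0009 0 0 0.01'|grep ^force: && python3 g.py 11
```

```text
force: [6.1, -5.9, -4.9]
push 7.8 u -0.2462
force: [6.4, -7.0, -4.6]
push 8.9 u -0.2424
force: [6.9, -8.0, -5.8]
push 10.1 u -0.2389
```

The sideways load is creeping up because the rounded step direction is 1.5° off. I relieve it and use a truer direction.

```bash
python3 -m creep '0.0012 0.0005 0 0 0.01; 0 0 0 0 0.01'|grep ^force; python3 g.py 11 && python3 -m creep '-0.00038 0.00092 0 0 0.01; -0.00038 0.00092 0 0 0.01; -0.00038 0.00092 0 0 0.01; -0.00038 0.00092 0 0 0.01'|grep ^force: && python3 g.py 11
```

```text
force: [2.2, -7.6, -2.3]
push 7.8 u -0.2389
force: [3.7, -8.5, -3.0]
push 9.3 u -0.2358
```

```bash
python3 -m creep '-0.00038 0.00092 0 0 0.01; -0.00038 0.00092 0 0 0.01'|grep ^force: && python3 g.py 12 && python3 -m creep '-0.00038 0.00092 0 0 0.01; -0.00038 0.00092 0 0 0.01'|grep ^force: && python3 g.py 12 && python3 -m creep '-0.00038 0.00092 0 0 0.01; -0.00038 0.00092 0 0 0.01'|grep ^force: && python3 g.py 12 && python3 -m creep '-0.00038 0.00092 0 0 0.01; -0.00038 0.00092 0 0 0.01'|grep ^force: && python3 g.py 12
```

```text
force: [3.3, -8.6, -2.9]
push 9.2 u -0.2334
force: [3.0, -9.4, -3.2]
push 9.8 u -0.2314
force: [3.7, -8.9, -2.2]
push 9.6 u -0.2294
force: [4.0, -8.9, -2.9]
push 9.8 u -0.2274
```

Steady sliding now takes about 9.6 N. I keep going.

```bash
python3 -m creep '-0.00038 0.00092 0 0 0.01; -0.00038 0.00092 0 0 0.01; -0.00038 0.00092 0 0 0.01'|grep ^force: && python3 g.py 12 && python3 -m creep '-0.00038 0.00092 0 0 0.01; -0.00038 0.00092 0 0 0.01; -0.00038 0.00092 0 0 0.01'|grep ^force: && python3 g.py 12 && python3 -m creep '-0.00038 0.00092 0 0 0.01; -0.00038 0.00092 0 0 0.01; -0.00038 0.00092 0 0 0.01'|grep ^force: && python3 g.py 12 && python3 -m creep '-0.00038 0.00092 0 0 0.01; -0.00038 0.00092 0 0 0.01; -0.00038 0.00092 0 0 0.01'|grep ^force: && python3 g.py 12
```

```text
force: [3.9, -8.8, -3.5]
push 9.6 u -0.2245
force: [3.7, -8.4, -2.7]
push 9.2 u -0.2215
force: [2.8, -8.5, -1.9]
push 8.9 u -0.2184
force: [3.6, -9.1, -2.6]
push 9.8 u -0.2155
```

```bash
python3 -m creep '-0.00038 0.00092 0 0 0.01; -0.00038 0.00092 0 0 0.01; -0.00038 0.00092 0 0 0.01'|grep ^force: && python3 g.py 12 && python3 -m creep '-0.00038 0.00092 0 0 0.01; -0.00038 0.00092 0 0 0.01; -0.00038 0.00092 0 0 0.01'|grep ^force: && python3 g.py 12 && python3 -m creep '-0.00038 0.00092 0 0 0.01; -0.00038 0.00092 0 0 0.01; -0.00038 0.00092 0 0 0.01'|grep ^force: && python3 g.py 12 && python3 -m creep '-0.00038 0.00092 0 0 0.01; -0.00038 0.00092 0 0 0.01; -0.00038 0.00092 0 0 0.01'|grep ^force: && python3 g.py 12 && python3 -m creep '-0.00038 0.00092 0 0 0.01; -0.00038 0.00092 0 0 0.01; -0.00038 0.00092 0 0 0.01'|grep ^force: && python3 g.py 12; python3 -c "from cell import get_obs;print(get_obs()['time_s'])"
```

```text
force: [3.2, -8.6, -2.2]
push 9.2 u -0.2125
force: [3.2, -7.1, -2.5]
push 7.8 u -0.2095
force: [3.3, -9.3, -1.7]
push 9.9 u -0.2065
force: [2.3, -8.5, -2.7]
push 8.8 u -0.2035
force: [2.8, -7.6, -2.8]
push 8.1 u -0.2006
16.975
```

```bash
python3 -m creep '-0.00038 0.00092 0 0 0.01; -0.00038 0.00092 0 0 0.01; -0.00038 0.00092 0 0 0.01'|grep ^force: && python3 g.py 12 && python3 -m creep '-0.00038 0.00092 0 0 0.01; -0.00038 0.00092 0 0 0.01; -0.00038 0.00092 0 0 0.01'|grep ^force: && python3 g.py 12 && python3 -m creep '-0.00038 0.00092 0 0 0.01; -0.00038 0.00092 0 0 0.01; -0.00038 0.00092 0 0 0.01'|grep ^force: && python3 g.py 12 && python3 -m creep '-0.00038 0.00092 0 0 0.01; -0.00038 0.00092 0 0 0.01; -0.00038 0.00092 0 0 0.01'|grep ^force: && python3 g.py 12 && python3 -m creep '-0.00038 0.00092 0 0 0.01; -0.00038 0.00092 0 0 0.01; -0.00038 0.00092 0 0 0.01'|grep ^force: && python3 g.py 12; python3 -c "from cell import get_obs;print(get_obs()['time_s'])"
```

```text
force: [7.2, -13.1, -4.8]
push 14.9 u -0.1995
17.35
```

The row has met the stop at u = -0.1995: the push jumped from about 9 N to 14.9 N and motion stopped. I press gently to about 19 N.

```bash
python3 -m creep '-0.0002 0.0005 0 0 0.01; 0 0 0 0 0.01'|grep ^force: && python3 g.py 16.5 && python3 -m creep '-0.0002 0.0005 0 0 0.01; 0 0 0 0 0.01'|grep ^force: && python3 g.py 17
```

```text
force: [6.8, -13.4, -5.5]
push 15.0 u -0.1995
force: [6.5, -13.8, -4.9]
push 15.3 u -0.1994
```

```bash
python3 -m creep '-0.0002 0.0005 0 0 0.01; -0.0002 0.0005 0 0 0.01; 0 0 0 0 0.01'|grep -E '^force:|width' && python3 g.py 17.5 && python3 -m creep '-0.0002 0.0005 0 0 0.01; -0.0002 0.0005 0 0 0.01; 0 0 0 0 0.01'|grep -E '^force:|rot|width' && python3 g.py 17
```

```text
force: [8.6, -15.1, -6.2]
grip_width: 0.022
push 17.2 u -0.1994
tool_rot: [180.0, 0.6, 112.3]
force: [9.7, -18.0, -8.3]
grip_width: 0.0215
push 20.3 u -0.1993
```

The push is 20.3 N, about 11 N over sliding, with no motion, so the row is snug. I hold it for a moment, ease the push back to about zero and open.

```bash
python3 -m creep '0 0 0 0 0.01; 0 0 0 0 0.01; 0 0 0 0 0.01; 0 0 0 0 0.01'|grep -E '^force:'; python3 g.py 25; python3 -m creep '0.0004 -0.0009 0 0 0.01; 0.0004 -0.0009 0 0 0.01; 0.0004 -0.0009 0 0 0.01; 0 0 0 0 0.01; 0 0 0 0 0.01'|grep -E '^force:|pos'; python3 g.py 25
```

```text
force: [10.1, -17.0, -7.6]
push 19.6 u -0.1993
tool_pos: [0.5235, 0.0011, 0.0906]
force: [4.0, -11.5, -3.7]
push 12.1 u -0.1993
```

```bash
python3 -m creep '0.0004 -0.0009 0 0 0.01; 0.0004 -0.0009 0 0 0.01; 0.0004 -0.0009 0 0 0.01; 0 0 0 0 0.01'|grep -E '^force:|pos'; python3 g.py 6 || python3 -m creep '0.0004 -0.0009 0 0 0.01; 0 0 0 0 0.01'|grep -E '^force:|pos'; python3 g.py 25
```

```text
tool_pos: [0.5235, 0.001, 0.0906]
force: [0.6, -6.7, -1.2]
push 6.4 u -0.1994
tool_pos: [0.5236, 0.001, 0.0906]
force: [-1.1, -5.6, 1.4]
push 4.8 u -0.1995
```

```bash
python3 -m creep '-0.0004 -0.0012 0 0 0.01; 0 0 0 0 0.01'|grep -E '^force:|pos'; python3 g.py 25; python3 -m creep '0 0 0 0 0.06; 0 0 0 0 0.06; 0 0 0 0 0.06; 0 0 0 0 0.06; 0 0 0 0 0.075; 0 0 0 0 0.075'
```

```text
tool_pos: [0.5236, 0.001, 0.0906]
force: [-1.3, -3.3, 1.3]
push 2.6 u -0.1995
time_s: 21.48
tool_pos: [0.524, 0.0009, 0.0906]
tool_rot: [180.0, -0.0, 112.5]
force: [0.0, 0.1, -0.3]
grip_width: 0.0709
grasp_force: 0.0
```

```bash
python3 -m creep '0 0 0.01 0 0.075; 0 0 0.02 0 0.075; 0 0 0.03 0 0.075; 0 0 0.04 0 0.075; 0 0 0.04 0 0.075; 0 0 0.03 0 0.075; 0.01 -0.04 0 0 0.075; 0.01 -0.05 0 0 0.075' | grep -E 'pos|force'
python3 -m creep '0.01 -0.05 0 0 0.075; 0.01 -0.05 0 0 0.075; 0.01 -0.05 0 0 0.075; 0 -0.05 0 0 0.075; 0 -0.05 0 0 0.075; 0 0 0 0 0.075' | grep -E 'pos|force|time'
python3 - <<'E'
from h import *
T=cams.read_camera("top");S=cams.read_camera("side")
a=cv2.resize(T[120:275,230:460],(575,388),interpolation=cv2.INTER_CUBIC)
cv2.imwrite("pics/end_top.png",a[:,:,::-1])
b=cv2.resize(S[130:310,220:450],(690,540),interpolation=cv2.INTER_CUBIC)
cv2.imwrite("pics/end_side.png",b[:,:,::-1])
E
```

```text
tool_pos: [0.5448, -0.0887, 0.262]
force: [0.9, -0.5, -0.4]
grasp_force: 0.0
time_s: 23.22
tool_pos: [0.5714, -0.3449, 0.261]
force: [0.2, -0.3, -0.2]
grasp_force: 0.0
```

View pics/end_top.png

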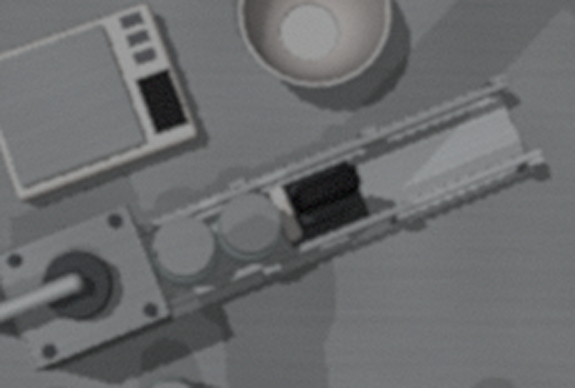

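View pics/end_side.png

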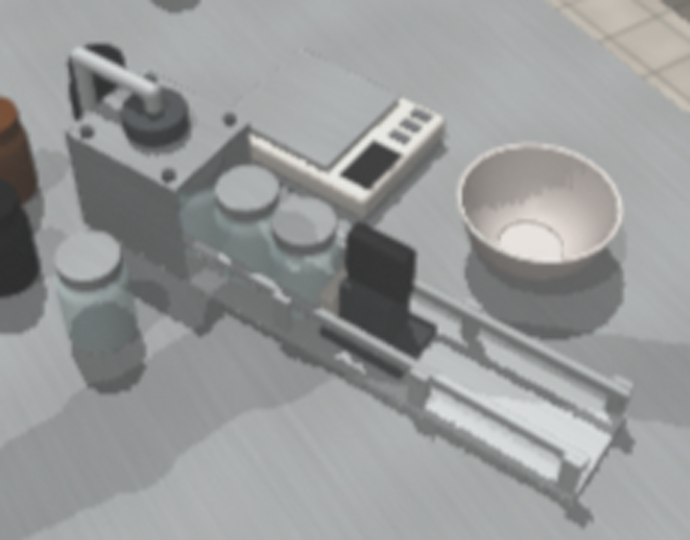

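The top crop shows two jars closed up at (183,247) and (250,225) against the slide's pad at (287,212), with jar_a inside the hood. In the side crop everything stands upright, and the scale, bowl and spare jar are in place. The stop works out at lane y ≈ 148 mm, inside the given range.

```bash
python3 -c "
from cell import ticket;print(ticket.sign_off())"
```

```text
the job is handed in; nothing more can be done
None
```

The three jars were pushed upright against the hidden stop (lane y ≈ 148 mm), pressed snug at about 20 N for roughly half a second and left closed up with the slide, the robot clear; handed in at about 23 s.

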